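Find the worn microscope shock mount and mark it

TASK

One of the three spring mounts on this microscope platform has gone soft: press down the black pad of each in turn, from the robot's left to its right, to feel which is the softest, and then push that mount's orange tag all the way down to mark it. Leave the other two tags up and end with all pads released. Only touch and press with the fingers: do not pull anything up, and do not pick up, tip or shift the things standing around.

Things in the scene. Friction and masses are not known exactly. Their poses are not given: they have to be found in the camera images.
- platform: Aluminium platform plate, 165 mm (its x) by 500 mm (its y), 15 mm thick, fixed flat on the bench, turned up to 18 degrees. Origin: centre of its underside, x roughly away from the robot, y to the robot's left, z up. Three look-alike cream shock mounts are fixed on it in a row along y, at y = +170 (left), 0 (middle) and -170 mm (right).
- pad_left (a point): Centre of the top face, at rest, of the left mount's black rubber pad: a disc 52 mm across, 12 mm thick, on a vertical spring, face 79 mm above the bench. A fixed point: it does not follow the pad down.
- tag_left (a point): Centre of the top of the left mount's orange tag when fully up, 67 mm above the bench: a flat push-down marker, 13 mm (platform x) by 30 mm (y), 72 mm from the pad's centre on the far (+x) side, in a grey block 30 x 44 mm whose top is 49 mm above the bench. Fully down the tag's top is at 55 mm. A fixed point: it does not follow the tag.
- pad_middle (a point): Centre of the top face, at rest, of the middle mount's black rubber pad: a disc 52 mm across, 12 mm thick, on a vertical spring, face 79 mm above the bench. A fixed point: it does not follow the pad down.
- tag_middle (a point): Centre of the top of the middle mount's orange tag when fully up, 67 mm above the bench: a flat push-down marker, 13 mm (platform x) by 30 mm (y), 72 mm from the pad's centre on the far (+x) side, in a grey block 30 x 44 mm whose top is 49 mm above the bench. Fully down the tag's top is at 55 mm. A fixed point: it does not follow the tag.
- pad_right (a point): Centre of the top face, at rest, of the right mount's black rubber pad: a disc 52 mm across, 12 mm thick, on a vertical spring, face 79 mm above the bench. A fixed point: it does not follow the pad down.
- tag_right (a point): Centre of the top of the right mount's orange tag when fully up, 67 mm above the bench: a flat push-down marker, 13 mm (platform x) by 30 mm (y), 72 mm from the pad's centre on the far (+x) side, in a grey block 30 x 44 mm whose top is 49 mm above the bench. Fully down the tag's top is at 55 mm. A fixed point: it does not follow the tag.
- pad_a (a joint): How far the pad of mount a is pressed down, m: 0 at rest, 0.014 at its lower stop; it springs back. Mounts a, b, c swap places from run to run: a, b, c say nothing of left, middle, right. A press is 5 mm or more. At 8 mm the three pads push back with about 3, 5.5 and 9 N.
- tag_a (a joint): How far the tag of mount a (the same mount as pad_a) is pushed down, m: 0 to 0.003 at the start, 0.012 fully down at its stop, negative if pulled up. It slides against about 3 N of friction and stays where it is left.
- pad_b (a joint): How far the pad of mount b is pressed down, m: 0 at rest, 0.014 at its lower stop; it springs back. Mounts a, b, c swap places from run to run: a, b, c say nothing of left, middle, right. A press is 5 mm or more. At 8 mm the three pads push back with about 3, 5.5 and 9 N.
- tag_b (a joint): How far the tag of mount b (the same mount as pad_b) is pushed down, m: 0 to 0.003 at the start, 0.012 fully down at its stop, negative if pulled up. It slides against about 3 N of friction and stays where it is left.
- pad_c (a joint): How far the pad of mount c is pressed down, m: 0 at rest, 0.014 at its lower stop; it springs back. Mounts a, b, c swap places from run to run: a, b, c say nothing of left, middle, right. A press is 5 mm or more. At 8 mm the three pads push back with about 3, 5.5 and 9 N.
- tag_c (a joint): How far the tag of mount c (the same mount as pad_c) is pushed down, m: 0 to 0.003 at the start, 0.012 fully down at its stop, negative if pulled up. It slides against about 3 N of friction and stays where it is left.
- reagent_bottle: Amber glass bottle with black cap, 50 mm across, 100 mm tall, on the bench left of the platform. Loose; not part of the job. Origin: centre of its underside.
- oil_vial: White immersion-oil vial with red cap, 32 mm across, 60 mm tall, standing on the platform between the left and middle mounts. Loose; not part of the job. Origin: centre of its underside.
- objective: Steel microscope objective, 34 mm across, 50 mm tall, standing on the platform between the middle and right mounts. Loose; not part of the job. Origin: centre of its underside.
- slide_box: Blue box with white lid for glass slides, 87 x 57 mm, 32 mm tall, on the bench right of the platform. Loose; not part of the job. Origin: centre of its underside.
Not all that is in view belongs to the job. What is shaped like the objective but blue or pink is not meant.

How it is judged:
On the way, in this order (a step that is already met when the one before it is completed fails the run):
1. the left pad (+y end of the platform) is pressed down at least 3 mm (value of joint any of pad_a, pad_b, pad_c above 0.003 m and y of the grasp point in the frame of platform above 0.085 m), for 0.1 s.
2. then the middle pad is pressed down at least 3 mm (value of joint any of pad_a, pad_b, pad_c above 0.003 m and y of the grasp point in the frame of platform between -0.085 and 0.085 m), for 0.1 s.
3. then the right pad is pressed down at least 3 mm (value of joint any of pad_a, pad_b, pad_c above 0.003 m and y of the grasp point in the frame of platform below -0.085 m), for 0.1 s.
4. then the softest mount's tag is pushed down (9.5 of 12 mm or more) (value of joint tag_b above 0.0095 m), for 0.2 s.
At the end, for the whole second after the job is handed in: The softest mount's tag is down (at least 9.5 of its 12 mm), the other two tags are up (less than 6 mm down), all pads have sprung back (within 2 mm), and the bystanders stand within 20 mm of where they began (value of joint tag_b above 0.0095 m and value of joint tag_a between -0.004 and 0.006 m and value of joint tag_c between -0.004 and 0.006 m and value of joint pad_a between -0.002 and 0.002 m and value of joint pad_b between -0.002 and 0.002 m and value of joint pad_c between -0.002 and 0.002 m and distance of each of reagent_bottle, oil_vial, objective, slide_box from where it was at the start of the episode below 0.02 m and angle between each of reagent_bottle, oil_vial, objective, slide_box's own z axis and vertical below 0.3 rad); the robot touches nothing.
It fails at once if a pad or a tag is pulled up (more than 4 mm) (value of joint any of pad_a, pad_b, pad_c, tag_a, tag_b, tag_c below -0.004 m).
It fails at once if the tag of a mount that is not the softest is pushed down (more than 6 mm) (value of joint any of tag_a, tag_c above 0.006 m).
It fails at once if a thing standing around is moved or lifted more than 20 mm, or tipped (distance of any of reagent_bottle, oil_vial, objective, slide_box from where it was at the start of the episode above 0.02 m or angle between any of reagent_bottle, oil_vial, objective, slide_box's own z axis and vertical above 0.3 rad).
It also fails if it takes over 48 s, if anything falls off the work surface, if the arm or the gripper's body presses on something with over 40 N, if the wrist force passes 120 N, or if a joint passes its speed limit or range.

ROBOT

A 6-joint arm with a two-finger parallel gripper is mounted at the origin on the work surface. World frame = base frame: x ahead of the robot, y to its left, z up, the work surface at z = 0. Lengths are in m, angles in rad, forces in N, time in s.
With the tool pointing down it reaches from about 0.3 to 0.825 m from the base axis. Payload 5.4 kg.
Tool frame: the origin (TCP) lies on the centre line of the jaws, within the pads' length; the fingertips stand bot.tip_extent ahead of it and the grasp point (between the pads) lies 2 mm behind it (bot.tip_extent is the distance from the TCP to the fingertips, in m); z points along the fingers, x is the direction in which the jaws open and shut, and the axes are right-handed (so a half turn about z gives the same grasp; the last joint's range is limited). The gripper opens to 92 mm and grips with 3 to 60 N. Pads are 20 mm wide; open, the fingers measure 128 mm over their backs; the gripper's body (75 mm by 189 mm) begins 69 mm behind the grasp point.
Start: joints at [-1.389, 0.158, 1.597, -0, 1.386, -0.21], TCP at [0.22, -0.531, 0.232] pointing down, gripper open.
Joint ranges: [-2.91, 2.91], [-0.94, 2.29], [0.18, 2.7], [-1.29, 4.43], [0.17, 2.64], [-3, 3]. Speed limits (rad/s): [2.57, 2.57, 3.14, 3.14, 3.14, 3.14].

INTERFACE

Orientations are given as a 3x3 rotation matrix whose columns are the frame's x, y, z axes.
In Python, from cell import bot gives the robot as it stands.
- The arm moves only by the tool drive_tool, never from a script. Its arguments are lists of equal length, an entry for each row: "delta_pos": the shift along the world's x, y, z in m, a list of three; "twist": the turn, a rotation vector about the world's x, y, z in degrees, a list of three; "hand": the finger opening in m, from 0 to 0.0919. A call has 1 to 8 rows; each row is the pose to reach, as a shift and turn from the pose commanded when the call began; what a row does not reach only later rows make up. A row lasts 1/10 s, in which the tool goes at most 50 mm and 8.59 degrees, less where a joint would pass 70% of its speed; a pose out of reach is approached as far as the arm can. A call with a gripper value outside its range is refused whole. The fingers move at their own pace and stop on an object; "grip_force" is the grip in N (left out, the last holds). Time passes only in rows, so rows that repeat a pose let the fingers close. It gives the time, the measured TCP pose, the force and the opening at its end, in the units of the state.
- bot.get_obs(): the state, without advancing time (a new reading comes with each control period).
- bot.snapshot(name): name is "side" or "top"; returns a dict with "frame" (480x640x3 uint8, red, green, blue), "depth" (480x640 float32, m along the optical axis (not along the pixel's ray), 0 where there is no reading), "fx", "fy", "cx", "cy" (pixels), "position" and "orientation" of the camera in the world. Camera axes: x right, y down, z forward; pixel columns grow to the right and rows downward; lengths in m; the calibration is good to about 2 mm. A picture is of the moment at which its call begins.
- bot.hand_in(): hands the job in, once; it reports no verdict.
Trained networks look in the newest picture that a camera, given by its name, has taken for a name from the list of things; names that differ only in an ending like _2 or _b are one class to them, and where a whole thing is asked for, a point or a joint stands for the part that bears it (a point fixed in the world has none). Each returns a list of dicts, best first, with "confidence" (0 to 1); they miss things now and then, are a little off and sometimes report something else, mostly with a low value. They report only what shows in the picture. A call takes as long as a camera call. They do not tell look-alikes from the thing itself.
- bot.regions_of(thing, camera): "mask" (480x640 bool, what is visible of it) and "rect" ([left, top, right, bottom] as shares, 0 to 1, of the picture: columns of its width, rows of its height, round what is visible of it).
- bot.tip_of(thing, camera): "location" ([column, row] as shares, 0 to 1, of the picture: columns of its width, rows of its height: a listed point, or the origin of a listed thing).
The state is a dict: "t": time; "joint_pos": joint angles; "joint_vel": joint speeds; "effort": joint torques, N m; "tool_pos": TCP position; "tcp_rot": TCP orientation; "wrist_force": force on the tool from outside, world axes, zero at the start; "ft_torque": the same for the moment, N m; "opening": finger opening in m.
Only numpy, scipy, OpenCV 4.12 (cv2) and the standard library are available. Lean on these libraries where they do the work, as an engineer would, in place of code of your own. Each camera call takes 0.05 s, during which the arm holds its last target. There are 200 camera calls.

## Working session

There is one attempt and no reset: what is moved stays moved. The work goes in short steps, Python scripts to look and compute and a tool call to move; the robot and the scene stay as the last step left them, time stands still between calls to the robot, and variables do not carry over. Pictures are saved under pics/ and viewed, about 8 in all and at most 12, crops included, and the job is handed in when it is done.

Besides the shell and the picture viewer there is one more tool, called after "Call:" as name(argument=value, ...) on one line, values as JSON. drive_tool: Moves the arm, as the interface text tells. Its arguments: {"type":"object","properties":{"delta_pos":{"type":"array"},"twist":{"type":"array"},"hand":{"type":"array"},"grip_force":{"type":"number"}},"required":["delta_pos","twist","hand"]}

```bash
mkdir -p pics; cat > h.py <<'E'
from cell import bot
import numpy as np, cv2
def world(s,u,v,z=None):
    ray=np.array([(u-s["cx"])/s["fx"],(v-s["cy"])/s["fy"],1.]);R=np.array(s["orientation"]);p=np.array(s["position"])
    d=R@ray
    if z is not None: return p+d*(z-p[2])/d[2]
    return p+d*s["depth"][int(v),int(u)]
E
python3 - <<'E'
from h import *
S={}
for c in("top","side"):
    s=bot.snapshot(c);S[c]=s;cv2.imwrite(f"pics/{c}0.png",s["frame"][:,:,::-1])
    print(c,np.round(s["position"],3))
    for n in["pad_left","pad_middle","pad_right","tag_left","tag_middle","tag_right","platform","reagent_bottle","oil_vial","objective","slide_box"]:
        for r in bot.tip_of(n,c)[:3]:
            u,v=np.array(r["location"])*[640,480]
            z={"pad":.079,"tag":.067}.get(n[:3],None)
            print(n,round(r["confidence"],2),int(u),int(v),np.round(world(s,u,v,z),3),np.round(world(s,min(u,639),min(v,479)),3))
o=bot.get_obs();print(bot.tip_extent,o["t"],o["tool_pos"],np.round(o["tcp_rot"],3),o["wrist_force"],o["opening"])
E
```

```text
top [ 0.329 -0.007  1.056]
pad_right 0.66 422 227 [ 0.529 -0.237  0.079] [ 0.529 -0.237  0.078]
tag_left 0.57 248 250 [0.529 0.118 0.067] [0.529 0.118 0.067]
tag_right 0.79 406 196 [ 0.6   -0.218  0.067] [ 0.6   -0.218  0.068]
reagent_bottle 0.97 128 282 [0.495 0.368 0.053] [0.495 0.368 0.053]
oil_vial 0.51 304 269 [0.477 0.009 0.057] [0.477 0.009 0.057]
objective 0.57 377 250 [ 0.5   -0.146  0.047] [ 0.5   -0.146  0.047]
objective 0.55 361 301 [ 0.399 -0.097  0.049] [ 0.399 -0.097  0.049]
objective 0.54 397 294 [ 0.405 -0.173  0.036] [ 0.405 -0.173  0.036]
slide_box 0.65 500 240 [ 0.491 -0.408  0.032] [ 0.491 -0.408  0.032]
side [ 0.394 -0.815  0.964]
pad_left 0.86 282 220 [0.45  0.094 0.079] [0.45  0.097 0.077]
pad_middle 0.89 307 270 [ 0.49  -0.062  0.079] [ 0.49  -0.062  0.079]
pad_right 0.64 340 336 [ 0.531 -0.232  0.079] [ 0.532 -0.23   0.076]
tag_left 0.96 312 218 [0.52  0.107 0.067] [0.521 0.11  0.064]
tag_right 0.84 374 330 [ 0.601 -0.217  0.067] [ 0.601 -0.216  0.065]
platform 0.79 323 293 [ 0.521 -0.084  0.025] [ 0.521 -0.084  0.025]
platform 0.46 342 269 [ 0.565 -0.054  0.065] [ 0.565 -0.054  0.065]
platform 0.21 335 458 [ 0.491 -0.442  0.031] [ 0.491 -0.442  0.031]
reagent_bottle 0.64 294 167 [0.506 0.36  0.015] [0.506 0.36  0.015]
oil_vial 0.84 297 262 [ 0.474 -0.     0.038] [ 0.474 -0.     0.038]
oil_vial 0.52 336 459 [ 0.492 -0.444  0.032] [ 0.492 -0.444  0.032]
objective 0.85 280 372 [ 0.412 -0.264  0.029] [ 0.412 -0.264  0.029]
objective 0.77 315 323 [ 0.493 -0.167  0.037] [ 0.493 -0.167  0.037]
objective 0.58 279 346 [ 0.415 -0.201  0.02 ] [ 0.415 -0.201  0.02 ]
slide_box 0.67 336 459 [ 0.492 -0.444  0.032] [ 0.492 -0.444  0.032]
slide_box 0.5 341 271 [ 0.562 -0.059  0.065] [ 0.562 -0.059  0.065]
0.017 1.2 [ 0.21955901 -0.53141138  0.23159566] [[ 0.382 -0.924 -0.   ]
 [-0.924 -0.382  0.   ]
 [-0.    -0.    -1.   ]] [ 0.57332139 -0.55988169 -0.23230729] 0.09192345624661409
```

View pics/top0.png

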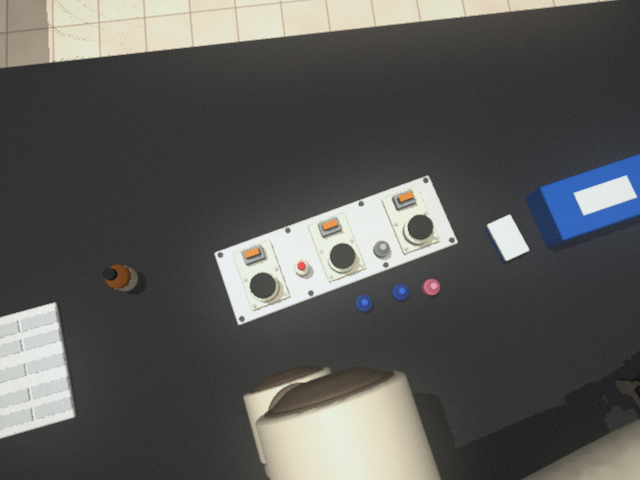

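View pics/side0.png

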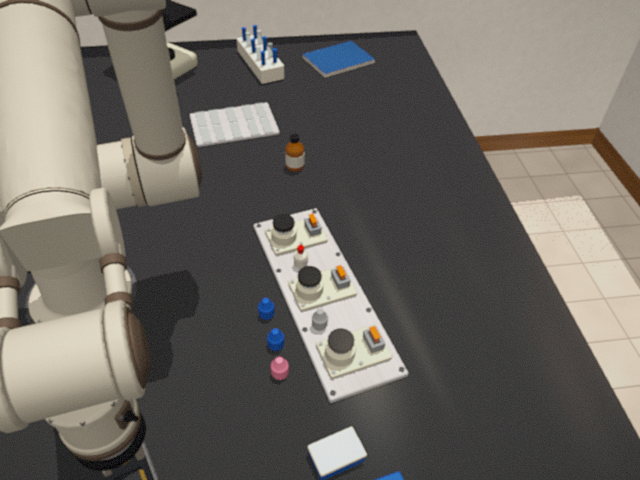

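Top view: black pads are at (265,287), (342,258) and (420,229), with orange tags at (253,254), (330,226) and (404,199). The vial is at (302,268) and the steel objective at (381,249). The blue and pink look-alikes at (364,303), (401,292) and (432,287) stand in front of the platform. The side view agrees. I'll refine using colour and depth.

```bash
python3 - <<'E'
from h import *
for c in("top","side"):
    s=bot.snapshot(c);f=s["frame"].astype(int);d=s["depth"]
    v,u=np.mgrid[:480,:640]
    P=np.stack([(u-s["cx"])/s["fx"]*d,(v-s["cy"])/s["fy"]*d,d],-1)@np.array(s["orientation"]).T+np.array(s["position"])
    box=(P[...,0]>.38)&(P[...,0]<.68)&(P[...,1]>-.32)&(P[...,1]<.2)
    pad=box&(f.max(-1)<70)&(P[...,2]>.07)&(P[...,2]<.09)
    tag=box&(f[...,0]>170)&(f[...,2]<90)&(f[...,0]-f[...,1]>60)&(P[...,2]>.052)&(P[...,2]<.075)
    for n,m in(("pad",pad),("tag",tag)):
        k,l,st,ce=cv2.connectedComponentsWithStats(m.astype(np.uint8))
        for i in range(1,k):
            if st[i,4]<15: continue
            q=P[l==i]
            a=(q.min(0)+q.max(0))/2
            print(c,n,st[i,4],ce[i].round(0),"mean",q.mean(0).round(4),"mid",a.round(4),"zmed",np.median(q[:,2]).round(4),"ext",(q.max(0)-q.min(0)).round(3))
    if c=="top": cv2.imwrite("pics/crop.png",cv2.resize(s["frame"][165:335,200:470,::-1],None,fx=2.9,fy=2.9,interpolation=cv2.INTER_CUBIC))
E
```

```text
top tag 74 [405. 196.] mean [ 0.6019 -0.2165  0.0658] mid [ 0.6028 -0.2167  0.0624] zmed 0.066 ext [0.015 0.027 0.016]
top tag 67 [329. 224.] mean [ 0.5624 -0.052   0.0648] mid [ 0.5627 -0.052   0.0644] zmed 0.065 ext [0.014 0.027 0.007]
top tag 72 [251. 253.] mean [0.5233 0.1128 0.0668] mid [0.5225 0.1128 0.0678] zmed 0.0667 ext [0.015 0.027 0.008]
top tag 18 [301. 266.] mean [0.4827 0.0168 0.0728] mid [0.4826 0.0161 0.0701] zmed 0.0735 ext [0.012 0.012 0.01 ]
side pad 285 [283. 222.] mean [0.4517 0.0907 0.0775] mid [0.4522 0.0938 0.0766] zmed 0.0776 ext [0.044 0.054 0.013]
side pad 346 [309. 276.] mean [ 0.4903 -0.0751  0.0778] mid [ 0.4906 -0.0734  0.0765] zmed 0.078 ext [0.044 0.049 0.013]
side tag 38 [312. 218.] mean [0.5216 0.1093 0.0648] mid [0.5223 0.1112 0.065 ] zmed 0.0645 ext [0.013 0.029 0.008]
side tag 17 [300. 247.] mean [0.482  0.0134 0.0733] mid [0.4815 0.0142 0.0728] zmed 0.0735 ext [0.013 0.016 0.003]
side tag 55 [341. 271.] mean [ 0.5609 -0.056   0.0632] mid [ 0.5614 -0.0565  0.0599] zmed 0.064 ext [0.015 0.029 0.013]
side tag 73 [374. 333.] mean [ 0.6002 -0.2206  0.0642] mid [ 0.6006 -0.2206  0.0608] zmed 0.0643 ext [0.015 0.029 0.015]
```

View pics/crop.png

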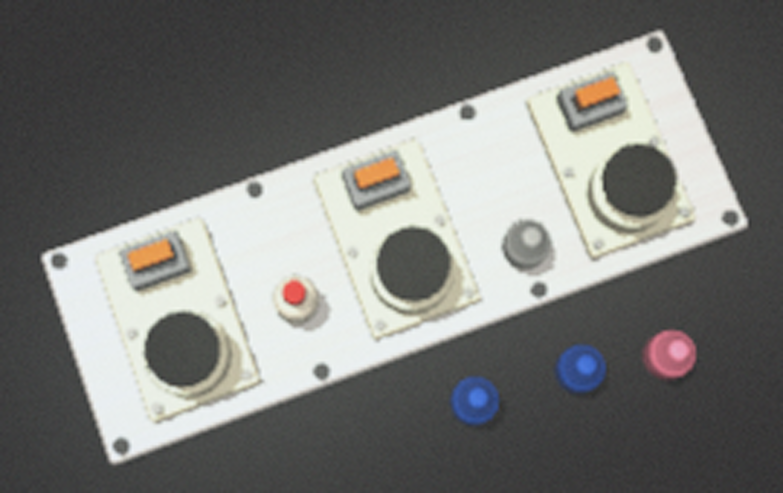

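Fitted platform yaw is about 13.5°, with left-to-right tag spacing of 338 mm (340 expected). Pads: L (0.452, 0.095), M (0.492, -0.070), R (0.531, -0.235). Next: close the fingers, turn -9° about z so the jaw line runs along the row, and move towards the left pad.

Call:
drive_tool(delta_pos=[[0.01,0.03,0],[0.025,0.07,0],[0.04,0.11,0],[0.055,0.15,0],[0.07,0.19,0],[0.085,0.23,0],[0.1,0.27,0],[0.115,0.31,0]], twist=[[0,0,-2],[0,0,-4],[0,0,-6],[0,0,-8],[0,0,-9],[0,0,-9],[0,0,-9],[0,0,-9]], hand=[0,0,0,0,0,0,0,0], grip_force=5)

```text
t: 2.1
tool_pos: [0.3348, -0.2199, 0.2318]
tcp_rot: [[0.232, -0.973, 0.001], [-0.973, -0.232, -0.001], [0.001, -0.0, -1.0]]
wrist_force: [0.5, 0.1, -0.2]
opening: 0.0298
```

Call:
drive_tool(delta_pos=[[0.015,0.045,0],[0.03,0.085,0],[0.045,0.125,0],[0.06,0.17,0],[0.075,0.21,0],[0.09,0.25,0],[0.105,0.285,0],[0.117,0.315,-0.02]], twist=[[0,0,0],[0,0,0],[0,0,0],[0,0,0],[0,0,0],[0,0,0],[0,0,0],[0,0,0]], hand=[0,0,0,0,0,0,0,0])

```text
t: 2.9
tool_pos: [0.454, 0.0956, 0.2142]
tcp_rot: [[0.234, -0.972, 0.007], [-0.972, -0.234, -0.0], [0.002, -0.006, -1.0]]
wrist_force: [1.1, -0.3, -0.2]
opening: 0.0006
```

Call:
drive_tool(delta_pos=[[0,0,-0.04],[0,0,-0.07],[0,0,-0.09],[0,0,-0.1],[0,0,-0.105],[0,0,-0.105],[0,0,-0.105],[0,0,-0.105]], twist=[[0,0,0],[0,0,0],[0,0,0],[0,0,0],[0,0,0],[0,0,0],[0,0,0],[0,0,0]], hand=[0,0,0,0,0,0,0,0])

```text
t: 3.7
tool_pos: [0.4525, 0.0935, 0.1078]
tcp_rot: [[0.232, -0.973, 0.002], [-0.973, -0.232, -0.0], [0.001, -0.002, -1.0]]
wrist_force: [-0.6, 0.3, -0.3]
opening: 0.0004
```

Call:
drive_tool(delta_pos=[[0,0,-0.007],[0,0,-0.011],[0,0,-0.015],[0,0,-0.019],[0,0,-0.02],[0,0,-0.02],[0,0,-0.02],[0,0,-0.02]], twist=[[0,0,0],[0,0,0],[0,0,0],[0,0,0],[0,0,0],[0,0,0],[0,0,0],[0,0,0]], hand=[0,0,0,0,0,0,0,0])

```text
t: 4.5
tool_pos: [0.4517, 0.0936, 0.0868]
tcp_rot: [[0.233, -0.973, 0.0], [-0.973, -0.233, -0.0], [0.0, -0.0, -1.0]]
wrist_force: [-0.4, -0.2, 4.2]
opening: 0.0005
```

```bash
python3 - <<'E'
from h import *
o=bot.get_obs();print(o["tool_pos"],o["wrist_force"],o["t"])
s=bot.snapshot("side");cv2.imwrite("pics/p1.png",cv2.resize(s["frame"][150:420,200:440,::-1],None,fx=2.2,fy=2.2))
o=bot.get_obs();print(o["tool_pos"],o["wrist_force"],o["t"])
E
```

```text
[0.45165018 0.09355545 0.08680578] [-0.43062255 -0.21102393  4.19388207] 4.5
[0.45163344 0.09357773 0.08677785] [-0.15669272 -0.9730417   3.55537354] 4.55
```

View pics/p1.png

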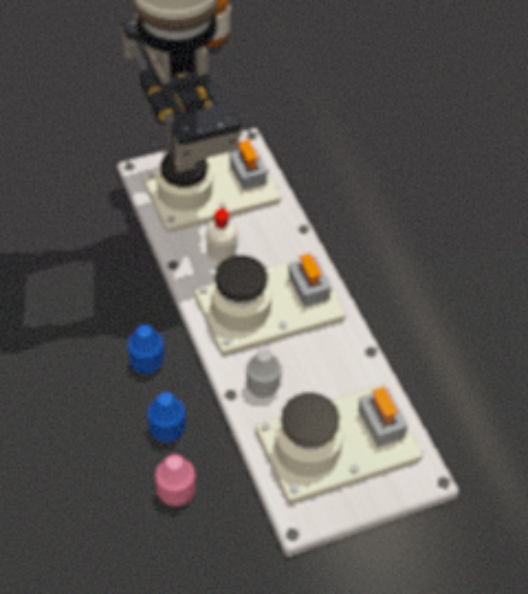

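The crop shows the fingers on the left pad at about (185,165), with the vial and other parts undisturbed. It read about 4 N at about 9 mm, so it is probably soft. Next is the middle pad.

Call:
drive_tool(delta_pos=[[0,0,0.04],[0,0,0.08],[0.01,-0.04,0.09],[0.02,-0.08,0.09],[0.03,-0.12,0.09],[0.04,-0.164,0.08],[0.04,-0.164,0.04],[0.04,-0.164,0.025]], twist=[[0,0,0],[0,0,0],[0,0,0],[0,0,0],[0,0,0],[0,0,0],[0,0,0],[0,0,0]], hand=[0,0,0,0,0,0,0,0])

```text
t: 5.35
tool_pos: [0.4895, -0.071, 0.1081]
tcp_rot: [[0.23, -0.973, -0.005], [-0.973, -0.23, 0.002], [-0.003, 0.004, -1.0]]
wrist_force: [-1.1, -0.0, 0.1]
opening: -0.0001
```

Call:
drive_tool(delta_pos=[[0,0,0],[0,0,0],[0,0,-0.005],[0,0,-0.005],[0,0,-0.005]], twist=[[0,0,0],[0,0,0],[0,0,0],[0,0,0],[0,0,0]], hand=[0,0,0,0,0])

```text
t: 5.85
tool_pos: [0.492, -0.0703, 0.1072]
tcp_rot: [[0.233, -0.972, 0.001], [-0.972, -0.233, -0.0], [0.001, -0.001, -1.0]]
wrist_force: [0.0, 0.2, -0.0]
opening: 0.0006
```

Call:
drive_tool(delta_pos=[[0,0,-0.007],[0,0,-0.011],[0,0,-0.015],[0,0,-0.019],[0,0,-0.02],[0,0,-0.02],[0,0,-0.02],[0,0,-0.02]], twist=[[0,0,0],[0,0,0],[0,0,0],[0,0,0],[0,0,0],[0,0,0],[0,0,0],[0,0,0]], hand=[0,0,0,0,0,0,0,0])

```text
t: 6.65
tool_pos: [0.4917, -0.0704, 0.0875]
tcp_rot: [[0.233, -0.973, -0.0], [-0.973, -0.233, 0.0], [-0.0, 0.0, -1.0]]
wrist_force: [-3.4, 1.7, 9.8]
opening: 0.0003
```

```bash
python3 - <<'E'
from h import *
for i in range(2):
    bot.snapshot("side")
    o=bot.get_obs();print(o["tool_pos"],o["wrist_force"],o["t"])
E
```

```text
[ 0.49162045 -0.07035611  0.08745604] [-3.16548748  1.40720878  9.97370921] 6.7
[ 0.49163032 -0.07037996  0.08746903] [-3.98712     1.6698249   9.86664119] 6.75
```

The middle pad reads about 9.8 N, so it is stiff. Now the right pad.

Call:
drive_tool(delta_pos=[[0,0,0.04],[0,0,0.08],[0.01,-0.04,0.09],[0.02,-0.08,0.09],[0.03,-0.12,0.09],[0.039,-0.164,0.08],[0.039,-0.164,0.04],[0.039,-0.164,0.025]], twist=[[0,0,0],[0,0,0],[0,0,0],[0,0,0],[0,0,0],[0,0,0],[0,0,0],[0,0,0]], hand=[0,0,0,0,0,0,0,0])

```text
t: 7.55
tool_pos: [0.5284, -0.2341, 0.1075]
tcp_rot: [[0.231, -0.973, -0.005], [-0.973, -0.231, 0.004], [-0.005, 0.004, -1.0]]
wrist_force: [-1.5, 0.9, -0.5]
opening: 0.0004
```

Call:
drive_tool(delta_pos=[[0,0,0],[0,0,0],[0,0,-0.005],[0,0,-0.005],[0,0,-0.005]], twist=[[0,0,0],[0,0,0],[0,0,0],[0,0,0],[0,0,0]], hand=[0,0,0,0,0])

```text
t: 8.05
tool_pos: [0.531, -0.2343, 0.1075]
tcp_rot: [[0.233, -0.972, 0.001], [-0.972, -0.233, -0.001], [0.001, -0.001, -1.0]]
wrist_force: [0.8, -0.0, -0.3]
opening: 0.0005
```

Call:
drive_tool(delta_pos=[[0,0,-0.007],[0,0,-0.011],[0,0,-0.015],[0,0,-0.019],[0,0,-0.02],[0,0,-0.02],[0,0,-0.02],[0,0,-0.02]], twist=[[0,0,0],[0,0,0],[0,0,0],[0,0,0],[0,0,0],[0,0,0],[0,0,0],[0,0,0]], hand=[0,0,0,0,0,0,0,0])

```text
t: 8.85
tool_pos: [0.5306, -0.2344, 0.0871]
tcp_rot: [[0.233, -0.973, -0.0], [-0.973, -0.233, 0.0], [-0.0, 0.0, -1.0]]
wrist_force: [-1.5, 2.2, 7.0]
opening: 0.0005
```

```bash
python3 - <<'E'
from h import *
for i in range(2):
    bot.snapshot("side")
    o=bot.get_obs();print(o["tool_pos"],o["wrist_force"],o["t"])
E
```

```text
[ 0.53055208 -0.23436494  0.08712573] [-2.4379705   2.41320134  6.92928789] 8.9
[ 0.5305972  -0.23437456  0.08715039] [-2.26869625  2.09179645  6.87970444] 8.95
```

Left (~4 N) is softer than right (~6.9 N), and middle (~9.8 N) is stiffest. The mark goes on the left tag at (0.522, 0.111).

Call:
drive_tool(delta_pos=[[0,0,0.045],[0,0,0.09],[0,0.04,0.1],[0,0.085,0.1],[0,0.13,0.1],[0,0.175,0.1],[-0.004,0.22,0.1],[-0.008,0.265,0.1]], twist=[[0,0,0],[0,0,0],[0,0,0],[0,0,0],[0,0,0],[0,0,0],[0,0,0],[0,0,0]], hand=[0,0,0,0,0,0,0,0])

```text
t: 9.75
tool_pos: [0.5221, 0.0323, 0.1862]
tcp_rot: [[0.232, -0.973, -0.0], [-0.973, -0.232, 0.0], [-0.0, 0.0, -1.0]]
wrist_force: [0.4, 0.0, 0.8]
opening: 0.0006
```

Call:
drive_tool(delta_pos=[[0,0.04,0],[0,0.08,0],[0,0.08,-0.04],[0,0.08,-0.08],[0,0.08,-0.085],[0,0.08,-0.085],[0,0.08,-0.085]], twist=[[0,0,0],[0,0,0],[0,0,0],[0,0,0],[0,0,0],[0,0,0],[0,0,0]], hand=[0,0,0,0,0,0,0])

```text
t: 10.45
tool_pos: [0.524, 0.1103, 0.1035]
tcp_rot: [[0.232, -0.973, 0.003], [-0.973, -0.232, -0.0], [0.001, -0.003, -1.0]]
wrist_force: [-0.2, -0.6, -0.3]
opening: 0.0002
```

```bash
python3 - <<'E'
from h import *
s=bot.snapshot("side");cv2.imwrite("pics/p2.png",cv2.resize(s["frame"][170:300,220:380,::-1],None,fx=4,fy=4,interpolation=cv2.INTER_CUBIC))
o=bot.get_obs();print(o["tool_pos"],o["wrist_force"],o["t"])
E
```

```text
[0.52437632 0.11024308 0.10393165] [0.5887156  0.82971551 0.95547847] 10.5
```

View pics/p2.png

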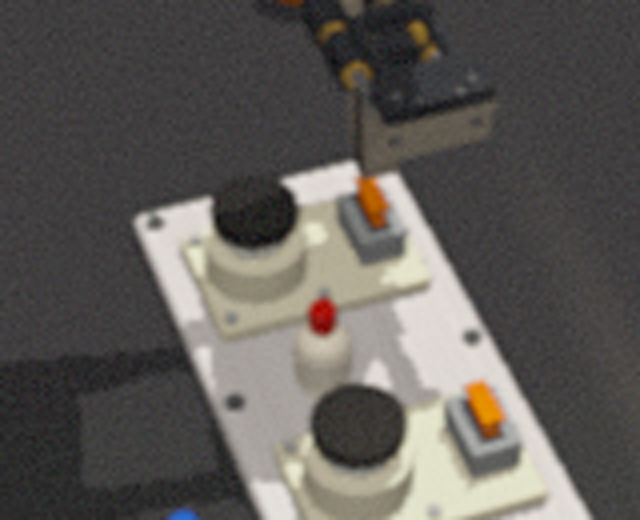

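The fingers hover over the left tag at crop (372,200). A broad face beside the fingers, at (365-495, 90-170), needs a height check before pressing.

```bash
python3 - <<'E'
from h import *
s=bot.snapshot("side")
for u,v in[(362,160),(368,165),(380,155),(400,150),(430,145),(460,140),(485,130),(390,110),(480,95),(372,190)]:
    print(u,v,world(s,220+u/4,170+v/4).round(3))
R=np.array(s["orientation"])
for p in[(.5234,.110,.087),(.5212,.110,.067),(.5226,.1108,.067)]:
    q=R.T@(np.array(p)-s["position"]);print("crop",4*(s["fx"]*q[0]/q[2]+s["cx"]-220),4*(s["fy"]*q[1]/q[2]+s["cy"]-170))
m=np.zeros((480,640),bool)
t=bot.snapshot("top");cv2.imwrite("pics/p3.png",cv2.resize(t["frame"][165:335,200:470,::-1],None,fx=2.9,fy=2.9))
o=bot.get_obs();print(o["tool_pos"],o["wrist_force"])
E
```

```text
362 160 [0.516 0.103 0.098]
368 165 [0.518 0.094 0.102]
380 155 [0.514 0.017 0.181]
400 150 [0.525 0.02  0.18 ]
430 145 [0.541 0.024 0.179]
460 140 [0.557 0.026 0.178]
485 130 [0.571 0.031 0.179]
390 110 [0.518 0.01  0.218]
480 95 [0.565 0.021 0.214]
372 190 [0.523 0.108 0.068]
crop 373.2020882265067 163.87134794602377
crop 369.09042639906784 189.3425320825943
crop 371.3053945948918 188.19611180037623
[0.52417452 0.11028697 0.10375703] [ 0.96749923  0.98792167 -0.20877581]
```

The broad face is the gripper body, 18 cm up, so it's clear. Pressing the tag now.

Call:
drive_tool(delta_pos=[[-0.001,0,-0.01],[-0.001,0,-0.015],[-0.001,0,-0.02],[-0.001,0,-0.025],[-0.001,0,-0.028],[-0.001,0,-0.028],[-0.001,0,-0.028]], twist=[[0,0,0],[0,0,0],[0,0,0],[0,0,0],[0,0,0],[0,0,0],[0,0,0]], hand=[0,0,0,0,0,0,0])

```text
t: 11.3
tool_pos: [0.5216, 0.1106, 0.0734]
tcp_rot: [[0.233, -0.973, 0.0], [-0.973, -0.233, 0.0], [-0.0, -0.0, -1.0]]
wrist_force: [-0.7, -0.4, -0.0]
opening: 0.0006
```

Call:
drive_tool(delta_pos=[[0,0,-0.001],[0,0,-0.002],[0,0,-0.002],[0,0,-0.002]], twist=[[0,0,0],[0,0,0],[0,0,0],[0,0,0]], hand=[0,0,0,0])

```text
t: 11.7
tool_pos: [0.5219, 0.1106, 0.0723]
tcp_rot: [[0.233, -0.973, 0.001], [-0.973, -0.233, -0.0], [0.0, -0.0, -1.0]]
wrist_force: [-2.0, -1.2, 5.4]
opening: 0.0004
```

Call:
drive_tool(delta_pos=[[0,0,-0.001],[0,0,-0.001],[0,0,-0.001],[0,0,-0.001]], twist=[[0,0,0],[0,0,0],[0,0,0],[0,0,0]], hand=[0,0,0,0])

```text
t: 12.1
tool_pos: [0.522, 0.1106, 0.0723]
tcp_rot: [[0.233, -0.973, 0.0], [-0.973, -0.233, -0.0], [0.0, -0.0, -1.0]]
wrist_force: [-4.6, -0.4, 11.8]
opening: 0.0001
```

The force rises with no further travel, so the tag is at its stop (tip at 55.3 mm). Retreating.

Call:
drive_tool(delta_pos=[[0,0,0.03],[0,0,0.08],[0,0,0.12],[-0.03,-0.03,0.15],[-0.06,-0.07,0.15],[-0.09,-0.11,0.15],[-0.11,-0.15,0.15],[-0.12,-0.19,0.15]], twist=[[0,0,0],[0,0,0],[0,0,0],[0,0,0],[0,0,0],[0,0,0],[0,0,0],[0,0,0]], hand=[0,0,0,0,0,0,0,0])

```text
t: 12.9
tool_pos: [0.4001, -0.0805, 0.2207]
tcp_rot: [[0.233, -0.972, 0.001], [-0.972, -0.233, -0.001], [0.001, -0.001, -1.0]]
wrist_force: [0.3, 0.1, -0.0]
opening: 0.0001
```

Call:
drive_tool(delta_pos=[[-0.02,-0.04,0],[-0.04,-0.08,0],[-0.06,-0.12,0],[-0.07,-0.16,0],[-0.07,-0.2,0],[-0.07,-0.24,0],[-0.07,-0.24,0],[-0.07,-0.24,0]], twist=[[0,0,0],[0,0,0],[0,0,0],[0,0,0],[0,0,0],[0,0,0],[0,0,0],[0,0,0]], hand=[0,0,0,0,0,0,0,0])

```text
t: 13.7
tool_pos: [0.3313, -0.3195, 0.2203]
tcp_rot: [[0.231, -0.973, -0.0], [-0.973, -0.231, 0.001], [-0.001, 0.0, -1.0]]
wrist_force: [-0.2, 1.0, 0.1]
opening: 0.0006
```

```bash
python3 - <<'E'
from h import *
for c in("top","side"):
    s=bot.snapshot(c);f=s["frame"].astype(int);d=s["depth"]
    v,u=np.mgrid[:480,:640]
    P=np.stack([(u-s["cx"])/s["fx"]*d,(v-s["cy"])/s["fy"]*d,d],-1)@np.array(s["orientation"]).T+np.array(s["position"])
    for n,x,y,r in(("tagL",.522,.111,.005),("tagM",.562,-.054,.005),("tagR",.601,-.218,.005),("padL",.452,.095,.015),("padM",.492,-.07,.015),("padR",.531,-.235,.015)):
        m=np.hypot(P[...,0]-x,P[...,1]-y)<r
        print(c,n,m.sum(),np.median(P[m][:,2]).round(4) if m.any() else None)
    cv2.imwrite(f"pics/end_{c}.png",s["frame"][:,:,::-1])
o=bot.get_obs();print(o["t"],o["tool_pos"],o["wrist_force"])
E
```

```text
top tagL 23 0.0552
top tagM 23 0.0629
top tagR 29 0.0644
top padL 182 0.0794
top padM 173 0.0792
top padR 164 0.0797
side tagL 10 0.0537
side tagM 18 0.063
side tagR 22 0.064
side padL 100 0.0777
side padM 128 0.0782
side padR 163 0.0782
13.8 [ 0.33162236 -0.3184176   0.22043407] [-0.07532951 -0.4264808   0.16859749]
```

View pics/end_top.png

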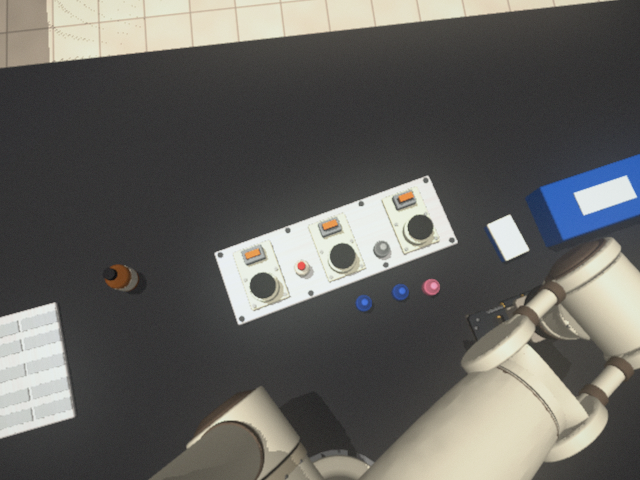

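The end view shows the left tag (253,254) down at about 55 mm and the other two tags still up. The pads are at rest height and the bystanders are at their original pixels.

```bash
python3 -c "
from cell import bot
print(bot.hand_in())"
```

```text
the job is handed in; nothing more can be done
None
```

I pressed the pads left, middle, right, found the left mount softest, pushed its orange tag down to its stop, and handed the job in. No verdict was reported.

- **Pad forces:** at 8.5–9 mm of travel the left pad pushed back with about 4 N, the middle with 9.8 N and the right with 6.9 N. The left press was the deepest of the three, so the depth difference doesn't change the order.
- **Left tag:** the force rose with no further travel, with the fingertips at about 55 mm. The cameras afterwards read its top at 55.2 mm (top view) and 53.7 mm (side view); fully down is 55 mm.
- **Other two tags:** they read about 63 to 64 mm, so 3–4 mm down by depth. That is 0–2 mm lower than my first reading; those first values came from colour matching and these from height at a fixed spot. The fingers never came near those tags.
- **Pads and bystanders:** all three pads read 78–80 mm (79 mm at rest), and the bystanders stand at the same pixels in the top view as at the start. I viewed only the top picture for that last check.

The arm is clear of everything, and the clock stood at 13.8 s of the 48 s allowed.

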